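Build up an idler shaft on a leaning stand

ROBOT

A 6-joint arm with a two-finger parallel gripper is mounted at the origin on a cart in front of the work surface, level with it; the furniture and walls round the work are solid. World frame = base frame: x ahead of the robot, y to its left, z up, the work surface at z = 0. Lengths are in mm, angles in rad, forces in N, time in s.
With the tool pointing down it reaches from about 325 to 750 mm from the base axis. Payload 7.6 kg.
Tool frame: the origin (TCP) lies on the centre line of the jaws, within the pads' length; the fingertips stand 17 mm ahead of it and the grasp point (between the pads) lies 2 mm behind it; z points along the fingers, y is the line along which they close (so a half turn about z gives the same grasp; the last joint's range is limited). The gripper opens to 85 mm and grips with 20 to 120 N. Pads are 22 mm wide; open, the fingers measure 114 mm over their backs; the gripper's body (76 mm by 85 mm) begins 54 mm behind the grasp point. The pads swing forward as they close: fully open they stand 13 mm farther back than shut.
Start: joints at [1.266, 0.052, 1.401, -0, 1.689, -0.07], TCP at [122.122, 510.618, 248.323] pointing down, gripper open.
Joint ranges: [-2.9, 2.9], [-0.91, 2.17], [0.12, 2.37], [-1.06, 4.2], [0.26, 2.73], [-2.93, 2.93]. Speed limits (rad/s): [2.57, 2.57, 3.01, 3.14, 3.14, 3.14].

INTERFACE

Orientations are given as [roll, pitch, yaw] about the fixed x, y, z axes, in that order (R = Rz(yaw) Ry(pitch) Rx(roll)).
In Python, from cell import manip gives the robot as it stands.
- The arm moves only by the tool jog_arm, never from a script. Its arguments are lists of equal length, an entry for each row: "claw": the finger opening in m, from 0 to 0.0854; "dp": the shift along the tool's x, y, z in m, a list of three; "dr": the turn, a rotation vector about the tool's x, y, z in rad, a list of three. In form: {"claw": [claw, ...], "dp": [[dx, dy, dz], ...], "dr": [[wx, wy, wz], ...]}. A call has 1 to 5 rows; each row is the pose to reach, as a shift and turn from the pose commanded when the call began, along the tool's axes at that moment; what a row does not reach only later rows make up. A row lasts 1/12 s, in which the tool goes at most 41.7 mm and 7.16 degrees, less where a joint would pass 70% of its speed; a pose out of reach is approached as far as the arm can. A call with a gripper value outside its range is refused whole. The fingers move at their own pace and stop on an object; "grip_force" is the grip in N (left out, the last holds). Time passes only in rows, so rows that repeat a pose let the fingers close. It gives the time, the measured TCP pose, the force, the opening and the grip force at its end, in the units of the state.
- manip.state(): the state, without advancing time (a new reading comes with each control period).
- manip.snapshot(name): name is "scene" or "top"; returns a dict with "pixels" (384x512x3 uint8, red, green, blue), "camera_matrix" (3x3 intrinsics, pixels), "distortion" ([k1, k2, p1, p2, k3] as OpenCV has them; the pictures are not rectified), "cam_to_world" (4x4, takes a point from camera to world coordinates). Camera axes: x right, y up, looking along -z (the intrinsics and any distortion apply to the point x, -y, -z); pixel columns grow to the right and rows downward; lengths in mm; the calibration is good to about 2 mm. A picture is of the moment at which its call begins. There is no depth.
- manip.finish_job(): hands the job in; it is judged then, once.
The state is a dict: "clock": time; "joints": joint angles; "qvel": joint speeds; "joint_torque": joint torques, N m; "eef_pos": TCP position; "tool_rot": TCP orientation; "wrist_force": force on the tool from outside, world axes, zero at the start; "moment": the same for the moment, N m; "opening": finger opening in mm; "grasp_force": force on a finger pad.
Only numpy, scipy, OpenCV 4.12 (cv2) and the standard library are available. Lean on these libraries where they do the work, as an engineer would, in place of code of your own. Each camera call takes 0.05 s, during which the arm holds its last target. There are 200 camera calls.

TASK

Build up the idler shaft on the leaning blue stand: thread the aluminium spacer tube on first, then the brass washer, then the black bushing with its flange towards the washer. Each part must sit fully down, the spacer on the shaft's shoulder and the others tight on the part below. Leave the glue bottle, the tape roll and the screwdriver where they are.

Things in the scene. Friction and masses are not known exactly. Their poses are not given: they have to be found in the camera images.
- spindle: Bright steel shaft, 20 mm in diameter, fixed on the blue stand, leaning 28 degrees from vertical, roughly towards the robot. Origin: on its axis at the face of its shoulder (dark steel, 56 mm in diameter), 85 mm above the bench; z runs along the shaft to its free end, y is level. Finished, the spacer fills z = 0 to 72 mm, the washer 72 to 84 mm, the bushing 84 to 112 mm.
- shaft_nose (a point): Free end of the shaft, on its axis, 110 mm from the shoulder; the last 12 mm taper to an 8 mm flat nose. The nose stands 38 mm out of the seated spacer, so hold the spacer near its top or the palm may meet the nose.
- stand: Blue stand that carries the shaft, fixed to the bench; foot plate 170 x 120 x 12 mm. Origin: on the bench under the column, 8 mm behind the shoulder's centre; the shaft leans towards its -x.
- spacer: Aluminium tube, 50 mm outside diameter, straight bore 24 mm, 72 mm long, 0.2 kg, standing on end on the bench. Origin: centre of its lower end; z along the bore, up.
- spacer_mid (a point): Middle of the spacer tube, on its axis, 36 mm from either end.
- washer: Thick brass washer, 60 mm outside diameter, bore 24 mm, 12 mm thick, 0.12 kg, lying flat on the bench. Origin: centre of its lower face; z along the bore, up.
- washer_mid (a point): Middle of the washer, on its axis, 6 mm from either face.
- bushing: Black plastic flanged bushing, 28 mm tall, bore 24 mm, 0.08 kg: a flange 60 mm in diameter and 8 mm thick, and above it a round body 48 mm in diameter and 20 mm tall. It starts with its flange down on the bench. Origin: centre of the flange's underside; z along the bore, from flange to body.
- glue_bottle: Small white glue bottle with a red cap, 36 mm in diameter, 112 mm tall, standing. Origin: centre of its underside. A bystander.
- tape_roll: Roll of masking tape, 101 mm in diameter, 24 mm high, lying flat. Origin: centre of its underside. A bystander.
- screwdriver: Screwdriver with an orange handle, 202 mm long along its own y, 25 mm high, lying. Origin: centre of its underside. A bystander.
Things that resemble listed ones, but are neither listed nor needed, are in the scene too. Of the things that look like the spacer, take the one that is farthest to the robot's left at the start.

How it is judged:
By the outcome, as a careful person would: the job done as asked, in the order asked, and still so for the second after the job is handed in, with the robot touching nothing.
It also fails if it takes over 67 s, if anything falls off the work surface, if the arm or the gripper's body presses on something with over 40 N, if the wrist force passes 120 N, or if a joint passes its speed limit or range.

## Working session

There is one attempt and no reset: what is moved stays moved. The work goes in short steps, Python scripts to look and compute and a tool call to move; the robot and the scene stay as the last step left them, time stands still between calls to the robot, and variables do not carry over. Pictures are saved under pics/ and viewed, at most 10 in all, crops included, and the job is handed in when it is done.

Besides the shell and the picture viewer there is one more tool, called after "Call:" as name(argument=value, ...), one argument or row to a line, values as JSON. jog_arm: Moves the arm, as the interface text tells. Its arguments: {"type":"object","properties":{"claw":{"type":"array","items":{"type":"number"}},"dp":{"type":"array","items":{"type":"array","items":{"type":"number"}}},"dr":{"type":"array","items":{"type":"array","items":{"type":"number"}}},"grip_force":{"type":"number"}},"required":["claw","dp","dr"]}

```bash
mkdir -p pics; ls; python3 - <<'E'
from cell import manip
import cv2,pickle
for n in("scene","top"):
    s=manip.snapshot(n); pickle.dump(s,open(f"{n}0.pkl","wb")); cv2.imwrite(f"pics/{n}0.png",s["pixels"][:,:,::-1])
    print(n,s["camera_matrix"].tolist(),s["distortion"],s["cam_to_world"].round(3).tolist())
print(manip.state())
E
```

```text
pics
scene [[349.56111143030523, 0.0, 251.4517291036905], [0.0, 349.56111143030523, 190.8474106793425], [0.0, 0.0, 1.0]] [0.03327543 0.         0.         0.         0.        ] [[0.628, 0.578, -0.52, -11.004], [-0.778, 0.475, -0.411, -300.309], [0.009, 0.663, 0.748, 876.554], [0.0, 0.0, 0.0, 1.0]]
top [[364.07161430674245, 0.0, 258.04365878934055], [0.0, 364.07161430674245, 191.12966221238747], [0.0, 0.0, 1.0]] [-0.06362585  0.          0.          0.          0.        ] [[0.024, 0.988, -0.15, 389.195], [-1.0, 0.024, -0.004, 91.12], [-0.001, 0.15, 0.989, 1031.41], [0.0, 0.0, 0.0, 1.0]]
{'clock': 0.1, 'joints': array([ 1.26568323e+00,  5.27723565e-02,  1.40163869e+00,  4.70055309e-06,
        1.68863731e+00, -7.03021109e-02]), 'qvel': array([-8.26533370e-04, -1.87169851e-03, -1.72727690e-03, -8.07096554e-05,
        1.18157297e-03, -1.07173765e-03]), 'joint_torque': array([ 1.19602249e-03, -3.82584965e+01, -3.60979986e+01, -1.50272200e-06,
        4.84632124e-03,  2.31810850e-05]), 'eef_pos': array([122.04555002, 510.3506106 , 247.54956933]), 'tool_rot': array([-3.14014088e+00, -1.06911479e-04,  2.90678214e+00]), 'wrist_force': array([0.03498458, 0.25911243, 0.63332455]), 'moment': array([-0.01575402, -0.00158426,  0.03240853]), 'grasp_force': 0.0, 'opening': 85.47543310457367}
```

View pics/scene0.png

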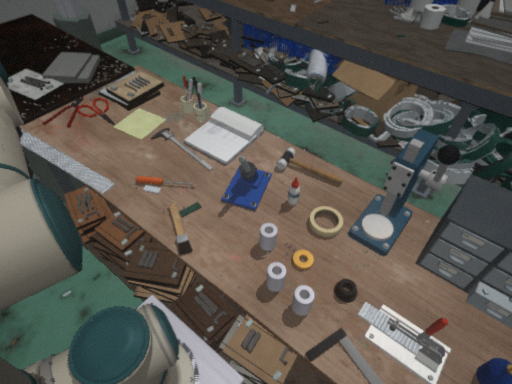

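View pics/top0.png

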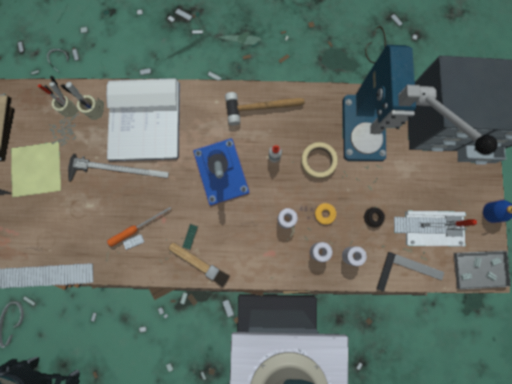

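Scene view: the spacer lookalikes are at (268,236), (276,276) and (303,299), the washer at (303,260), the bushing at (345,290) and the stand at (248,185). In the top view the tubes are at (288,218), (322,252) and (356,257), the washer at (326,214), the bushing at (375,217) and the stand at (221,172). Image left is +y in the top view, so the tube at (288,218) is the leftmost and should be the spacer. I'll confirm that with an enlarged crop.

```bash
cat > h.py <<'E'
import numpy as np,cv2,pickle
def load(n): return pickle.load(open(n,"rb"))
def ray(s,uv):
    p=cv2.undistortPoints(np.array(uv,float).reshape(-1,1,2),s["camera_matrix"],s["distortion"]).reshape(-1,2)
    T=s["cam_to_world"]; d=np.c_[p[:,0],-p[:,1],-np.ones(len(p))]@T[:3,:3].T
    return T[:3,3],d/np.linalg.norm(d,axis=1)[:,None]
def plane(s,uv,z):
    o,d=ray(s,uv); return o+d*((z-o[2])/d[:,2])[:,None]
def proj(s,P):
    T=np.linalg.inv(s["cam_to_world"]); c=np.atleast_2d(P)@T[:3,:3].T+T[:3,3]
    c=c*[1,-1,-1]
    return cv2.projectPoints(c,np.zeros(3),np.zeros(3),s["camera_matrix"],s["distortion"])[0].reshape(-1,2)
def two(s1,uv1,s2,uv2):
    A=np.zeros((3,3));b=np.zeros(3)
    for s,uv in((s1,uv1),(s2,uv2)):
        o,d=ray(s,[uv]);M=np.eye(3)-np.outer(d[0],d[0]);A+=M;b+=M@o
    return np.linalg.solve(A,b)
E
python3 - <<'E'
from h import *
a=load("top0.pkl")["pixels"][120:280,180:400];b=load("scene0.pkl")["pixels"][130:320,210:370]
A=cv2.resize(a,(440,320),interpolation=cv2.INTER_CUBIC);A=cv2.resize(a,None,fx=2,fy=2,interpolation=cv2.INTER_CUBIC)
B=cv2.resize(b,None,fx=2.2,fy=2.2,interpolation=cv2.INTER_CUBIC)
C=np.zeros((600,800,3),np.uint8);C[:320,:440]=A;C[:B.shape[0],440:440+B.shape[1]]=B
c=load("top0.pkl")["pixels"][195:245,265:345] ; C[330:580,:400]=cv2.resize(c,(400,250),interpolation=cv2.INTER_CUBIC)
cv2.imwrite("pics/crop0.png",C[:,:,::-1])
for n in("top0.pkl","scene0.pkl"):
    s=load(n);px=s["pixels"];hsv=cv2.cvtColor(px,cv2.COLOR_RGB2HSV);print(n)
    for nm,lo,hi in(("yel",(15,140,120),(30,255,255)),("grey",(100,0,150),(179,45,255)),("grey2",(0,0,160),(179,30,255)),("blk",(0,0,0),(179,255,50)),("blue",(105,150,60),(125,255,255))):
        m=cv2.inRange(hsv,lo,hi);k,l,st,ce=cv2.connectedComponentsWithStats(m)
        for i in range(1,k):
            if st[i,4]>60 and 180<ce[i,0]<400 and 120<ce[i,1]<320: print(nm,st[i].tolist(),ce[i].round(1).tolist())
E
```

```text
top0.pkl
yel [315, 204, 21, 20, 296] [325.1, 213.5]
grey [279, 208, 18, 19, 209] [287.5, 217.2]
grey [313, 242, 19, 19, 216] [322.3, 251.4]
grey [348, 247, 18, 19, 208] [356.5, 255.8]
grey2 [352, 123, 30, 29, 581] [365.4, 138.5]
grey2 [279, 208, 18, 19, 190] [287.4, 217.2]
grey2 [314, 243, 18, 18, 193] [322.4, 251.5]
grey2 [348, 247, 18, 18, 188] [356.7, 255.7]
blk [365, 208, 19, 19, 229] [373.6, 217.3]
blk [216, 273, 11, 12, 85] [221.0, 278.3]
blk [263, 295, 51, 3, 94] [288.7, 296.1]
blue [196, 141, 50, 62, 1568] [221.6, 173.1]
scene0.pkl
yel [293, 250, 21, 19, 261] [302.8, 258.9]
grey [186, 122, 61, 40, 792] [217.2, 140.6]
grey [260, 223, 17, 14, 145] [268.4, 229.6]
grey [268, 262, 18, 17, 187] [276.5, 270.1]
grey [295, 285, 19, 19, 214] [304.1, 294.3]
grey2 [211, 107, 50, 29, 663] [235.7, 120.3]
grey2 [185, 122, 64, 39, 1336] [216.9, 140.8]
grey2 [363, 215, 30, 24, 551] [377.4, 226.0]
grey2 [261, 223, 17, 14, 138] [268.7, 229.6]
grey2 [268, 262, 18, 17, 180] [276.5, 270.0]
grey2 [295, 285, 19, 19, 213] [304.1, 293.9]
blk [376, 142, 24, 7, 75] [386.0, 145.7]
blk [179, 242, 12, 12, 108] [184.1, 247.8]
blk [335, 280, 21, 22, 307] [344.9, 290.9]
blue [226, 171, 15, 27, 111] [233.0, 183.7]
blue [234, 171, 36, 36, 451] [253.4, 191.5]
```

View pics/crop0.png

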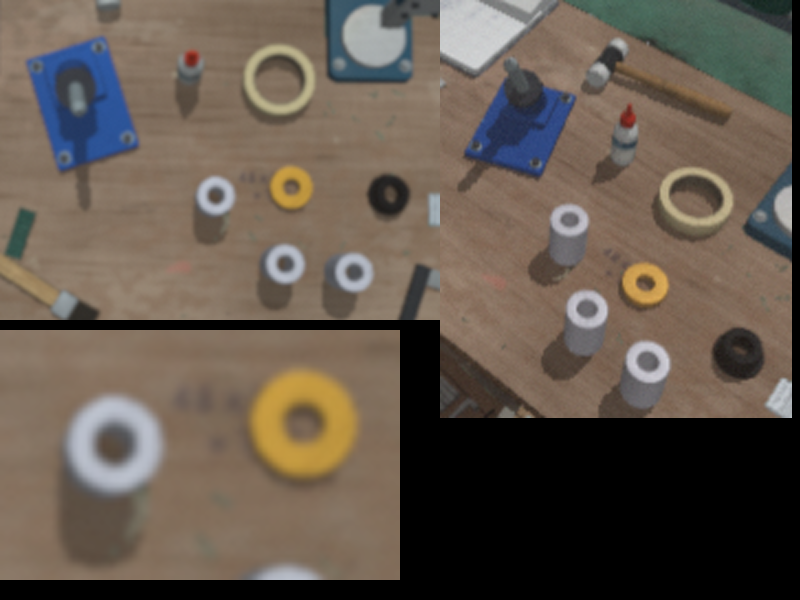

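The crop confirms it: the leftmost tube, top pixel (287.5,217.2) and scene (268.5,230), is plain aluminium and stands farthest towards +y. Next I measure positions.

```bash
python3 - <<'E'
from h import *
t=load("top0.pkl");sc=load("scene0.pkl")
def blob(s,lo,hi,near):
    m=cv2.inRange(cv2.cvtColor(s["pixels"],cv2.COLOR_RGB2HSV),lo,hi)
    k,l,st,ce=cv2.connectedComponentsWithStats(m);i=[i for i in range(1,k) if st[i,4]>60];i=min(i,key=lambda i:np.hypot(*(ce[i]-near)))
    c=max(cv2.findContours((l==i).astype(np.uint8),cv2.RETR_EXTERNAL,cv2.CHAIN_APPROX_NONE)[0],key=len)
    return c.reshape(-1,2).astype(np.float32)
def circ(s,c,z):
    P=plane(s,c,z)[:,:2].astype(np.float32);e=cv2.fitEllipse(P);return np.round(e[0],1),np.round(e[1],1)
G=((100,0,145),(179,50,255));Y=((12,120,100),(32,255,255));K=((0,0,0),(179,255,55))
for n,r,z,a,b in(("spacer",G,72,(287,217),(268,229)),("washer",Y,12,(325,213),(303,259)),("bush",K,8,(373,217),(345,291)),("sp2",G,72,(322,251),(276,270)),("sp3",G,72,(356,255),(304,294))):
    print(n,circ(t,blob(t,*r,a),z),circ(sc,blob(sc,*r,b),z))
B=((105,140,50),(125,255,255))
c=blob(t,*B,(221,173));P=plane(t,c,12)[:,:2].astype(np.float32);print("plate",cv2.minAreaRect(P),cv2.boxPoints(cv2.minAreaRect(P)))
m=cv2.inRange(cv2.cvtColor(sc["pixels"],cv2.COLOR_RGB2HSV),*B)[165:215,218:275];ys,xs=np.nonzero(m)
P=plane(sc,np.c_[xs+218,ys+165],12)[:,:2].astype(np.float32);print(cv2.minAreaRect(P))
a=t["pixels"][135:190,195:250];b=sc["pixels"][145:200,225:280]
C=np.hstack([cv2.resize(x,(400,400),interpolation=cv2.INTER_CUBIC) for x in(a,b)])
C=np.clip(C.astype(float)*1.6,0,255).astype(np.uint8)
cv2.imwrite("pics/shaft.png",C[:,:,::-1])
E
```

```text
spacer (array([467. ,  16.1]), array([46.3, 47.4])) (array([465.8,  14.4]), array([45.4, 46. ]))
washer (array([485.2, -94.8]), array([58.9, 60.2])) (array([483.4, -98. ]), array([57.1, 63.6]))
bush (array([ 478.2, -233.9]), array([51.7, 52.7])) (array([ 476.8, -236.3]), array([52.4, 62.4]))
sp2 (array([379.8, -75.8]), array([46.6, 48. ])) (array([378.6, -77.6]), array([45.1, 46.7]))
sp3 (array([ 370.4, -166. ]), array([45.9, 47.4])) (array([ 368.6, -168. ]), array([45.2, 46.3]))
plate ((599.55126953125, 204.10183715820312), (164.92234802246094, 114.05989837646484), 19.230323791503906) [[502.9075   230.7897  ]
 [540.475    123.094086]
 [696.19507  177.41397 ]
 [658.62756  285.1096  ]]
((597.833984375, 199.99517822265625), (165.36248779296875, 115.69400787353516), 19.1923770904541)
```

View pics/shaft.png

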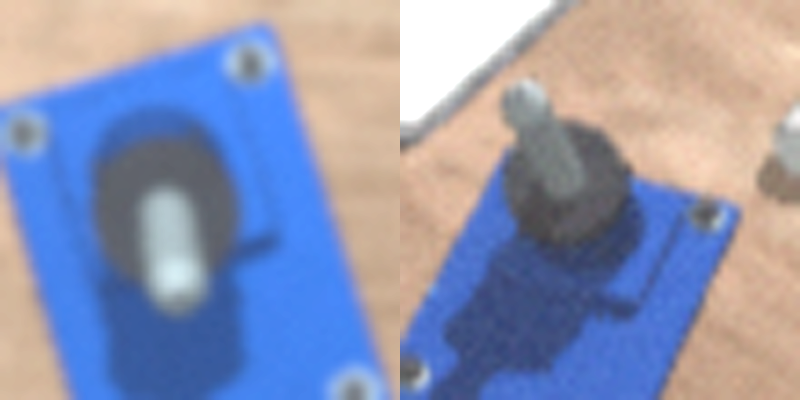

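Top crop: the nose is at about (178,284) and the shoulder at about (167,210). Scene crop: the nose is at about (122,95). Plate yaw is 19.2°, so the shaft leans towards (-0.944,-0.329). Next I triangulate the nose.

```bash
python3 - <<'E'
from h import *
t=load("top0.pkl");sc=load("scene0.pkl")
def shaft(s,x0,y0,x1,y1,f=8):
    im=cv2.resize(s["pixels"][y0:y1,x0:x1],None,fx=f,fy=f,interpolation=cv2.INTER_CUBIC)
    h=cv2.cvtColor(im,cv2.COLOR_RGB2HSV);m=((h[...,1]<75)&(h[...,2]>82)).astype(np.uint8)
    k,l,st,ce=cv2.connectedComponentsWithStats(m);i=1+np.argmax(st[1:,4])
    c=max(cv2.findContours((l==i).astype(np.uint8),0,1)[0],key=len)
    r=cv2.minAreaRect(c);b=(cv2.boxPoints(r)+.5)/f-.5+[x0,y0]
    print(st[i],r[1],"box",b.round(1).tolist());return b
b=shaft(t,209,152,231,185)
c=shaft(sc,237,153,253,174)
u=np.array([-.9442*np.sin(np.radians(28)),-.3292*np.sin(np.radians(28)),np.cos(np.radians(28))])
# short-edge midpoints
def ends(b):
    e=[(np.hypot(*(b[i]-b[(i+1)%4])),(b[i]+b[(i+1)%4])/2) for i in range(4)];e.sort(key=lambda q:q[0]);return e[0][1],e[1][1]
print(ends(b),ends(c))
for nt in ends(b):
  for ns in ends(c): print(nt,ns,two(t,nt,sc,ns).round(1), plane(t,[nt],182.1).round(1),plane(sc,[ns],182.1).round(1))
# predictions with pitch centre = plate centre as sanity
for O in ([599,203],[610,206]):
    S=np.r_[O,85]+np.array([-8*.944,-8*.329,0]);print(O,proj(t,[S,S+110*u]).round(1).tolist(),proj(sc,[S,S+110*u]).round(1).tolist())
E
```

```text
[  39   68   82  140 8415] (140.08639526367188, 77.50831604003906) box [[213.3, 160.2], [223.0, 159.7], [223.8, 177.2], [214.2, 177.7]]
[    0     0   128   139 11192] (137.99996948242188, 126.99998474121094) box [[236.6, 152.6], [252.4, 152.6], [252.4, 169.8], [236.6, 169.8]]
(array([218.11846638, 159.96472931]), array([219.00395679, 177.453125  ])) (array([244.50000095, 152.5625    ]), array([244.50000095, 169.81249619]))
[218.11846638 159.96472931] [244.50000095 152.5625    ] [590.8 197.4 169. ] [[591.3 192.3 182.1]] [[575.9 191.5 182.1]]
[218.11846638 159.96472931] [244.50000095 169.81249619] [611.5 211.2  72. ] [[591.3 192.3 182.1]] [[520.8 145.8 182.1]]
[219.00395679 177.453125  ] [244.50000095 152.5625    ] [549.5 179.7 206.7] [[548.8 188.4 182.1]] [[575.9 191.5 182.1]]
[219.00395679 177.453125  ] [244.50000095 169.81249619] [565.  191.  118.7] [[548.8 188.4 182.1]] [[520.8 145.8 182.1]]
[599, 203] [[219.1, 168.4], [221.0, 180.0]] [[245.6, 171.6], [239.3, 159.8]]
[610, 206] [[218.1, 164.3], [219.9, 175.4]] [[247.1, 169.3], [241.0, 157.3]]
```

```bash
cat > plan.py <<'E'
import numpy as np,sys
from scipy.spatial.transform import Rotation as Ro
U=np.array([-.4434,-.1544,.8829]);S=np.array([603.4,204.0,85.])
RD=Ro.from_euler('xyz',[np.pi,0,1.906]); RT=RD*Ro.from_rotvec([-.4887,0,0])   # tool down / along shaft
def onshaft(z): return S+z*U
def step(p,R,p2,R2):   # -> dp (m), dr (rad) in tool axes
    return (R.inv().apply(np.array(p2)-p)/1000).round(4).tolist(),(R.inv()*R2).as_rotvec().round(4).tolist()
E
python3 - <<'E'
from h import *;from plan import *
p=np.array([122.12,510.62,248.32]);R=Ro.from_euler('xyz',[-3.14159,0,2.9067])
p2=np.array([466.4,15.3,200.]);dr=(R.inv()*RD).as_rotvec();print(dr)
for k in range(1,5):
    q=np.array([122.12,510.62,248.32])+(p2-[122.12,510.62,248.32])*k/4;R2=Ro.from_euler('xyz',[np.pi,0,2.9067+(1.906-2.9067)*k/4])
    print(step(p,R,q,R2));p,R=q,R2
t=load("top0.pkl");s=load("scene0.pkl")
for im,(x0,y0,x1,y1),z in((t,(355,198,392,237),8),(s,(325,272,365,310),8)):
  for th in(55,65,75):
    v=cv2.resize(im["pixels"][y0:y1,x0:x1].max(2),None,fx=8,fy=8,interpolation=cv2.INTER_CUBIC)
    c=max(cv2.findContours((v<th).astype(np.uint8),0,1)[0],key=len).reshape(-1,2);c=(c+.5)/8-.5+[x0,y0]
    for zz in (8,28):
        e=cv2.fitEllipse(plane(im,c,zz)[:,:2].astype(np.float32));print(th,zz,np.round(e[0],1),np.round(e[1],1))
# visibility model: expected mean of body & flange for (477,-232)
E
```

```text
[-2.42836136e-06  1.32772365e-06  1.00070000e+00]
([-0.1125, -0.1004, 0.0121], [-0.0, 0.0, 0.2502])
([-0.1339, -0.0694, 0.0121], [0.0, -0.0, 0.2502])
([-0.1469, -0.0341, 0.0121], [-0.0, -0.0, 0.2502])
([-0.1508, 0.0033, 0.0121], [0.0, -0.0, 0.2502])
55 8 [ 477.9 -233.6] [53.4 55.2]
55 28 [ 476.2 -227.3] [52.4 54.1]
65 8 [ 477.9 -233.7] [55.4 57.3]
65 28 [ 476.1 -227.3] [54.3 56.2]
75 8 [ 477.7 -233.7] [57.1 59.4]
75 28 [ 475.9 -227.3] [56.  58.3]
55 8 [ 476.9 -236. ] [54.6 64.6]
55 28 [ 465.7 -237.5] [53.3 63.1]
65 8 [ 477. -236.] [56.4 66.7]
65 28 [ 465.8 -237.5] [55.1 65.1]
75 8 [ 476.9 -236. ] [57.7 68.5]
75 28 [ 465.7 -237.5] [56.3 66.9]
```

Call:
jog_arm(
  claw=[0.085,0.085,0.085,0.085,0.085],
  dp=[
    [-0.1125,-0.1004,0.0121],
    [-0.1125,-0.1004,0.0121],
    [-0.1125,-0.1004,0.0121],
    [-0.1125,-0.1004,0.0121],
    [-0.1125,-0.1004,0.0121],
  ],
  dr=[
    [0,0,0.2502],
    [0,0,0.2502],
    [0,0,0.2502],
    [0,0,0.2502],
    [0,0,0.2502],
  ],
)

```text
clock: 0.52
eef_pos: [210.1, 383.7, 235.6]
tool_rot: [-3.14, 0.001, 2.652]
wrist_force: [-0.8, -0.1, 0.4]
opening: 85.2
grasp_force: 0.0
```

Call:
jog_arm(
  claw=[0.085,0.085,0.085,0.085,0.085],
  dp=[
    [-0.1339,-0.0694,0.0121],
    [-0.1339,-0.0694,0.0121],
    [-0.1339,-0.0694,0.0121],
    [-0.1339,-0.0694,0.0121],
    [-0.1339,-0.0694,0.0121],
  ],
  dr=[
    [0,0,0.2502],
    [0,0,0.2502],
    [0,0,0.2502],
    [0,0,0.2502],
    [0,0,0.2502],
  ],
)

```text
clock: 0.93
eef_pos: [295.9, 260.2, 223.5]
tool_rot: [-3.141, 0.001, 2.402]
wrist_force: [0.1, 0.4, -0.3]
opening: 85.3
grasp_force: 0.0
```

Call:
jog_arm(
  claw=[0.085,0.085,0.085,0.085,0.085],
  dp=[
    [-0.1469,-0.0341,0.0121],
    [-0.1469,-0.0341,0.0121],
    [-0.1469,-0.0341,0.0121],
    [-0.1469,-0.0341,0.0121],
    [-0.1469,-0.0341,0.0121],
  ],
  dr=[
    [0,0,0.2502],
    [0,0,0.2502],
    [0,0,0.2502],
    [0,0,0.2502],
    [0,0,0.2502],
  ],
)

```text
clock: 1.35
eef_pos: [381.9, 136.7, 211.3]
tool_rot: [-3.14, 0.0, 2.152]
wrist_force: [0.4, -0.0, 0.3]
opening: 85.3
grasp_force: 0.0
```

Call:
jog_arm(
  claw=[0.085,0.085,0.085,0.085,0.085],
  dp=[
    [-0.1508,0.0033,0.0121],
    [-0.1508,0.0033,0.0121],
    [-0.1508,0.0033,0.0121],
    [-0.1508,0.0033,0.0121],
    [-0.1508,0.0033,0.0121],
  ],
  dr=[
    [0,0,0.2502],
    [0,0,0.2502],
    [0,0,0.2502],
    [0,0,0.2502],
    [0,0,0.2502],
  ],
)

```text
clock: 1.77
eef_pos: [467.9, 13.1, 198.8]
tool_rot: [-3.14, 0.0, 1.903]
wrist_force: [-0.4, -0.4, 0.6]
opening: 84.8
grasp_force: 0.0
```

Call:
jog_arm(
  claw=[0.085,0.085,0.085,0.085,0.085],
  dp=[
    [0,0,0.03],
    [0,0,0.065],
    [0,0,0.1],
    [0,0,0.125],
    [0,0,0.138],
  ],
  dr=[
    [0,0,0],
    [0,0,0],
    [0,0,0],
    [0,0,0],
    [0,0,0],
  ],
)

```text
clock: 2.18
eef_pos: [464.1, 17.2, 58.1]
tool_rot: [-3.136, -0.003, 1.907]
wrist_force: [-0.1, -0.1, -0.0]
opening: 85.1
grasp_force: 0.0
```

Call:
jog_arm(
  claw=[0.085,0.06,0.05,0.04,0.04],
  dp=[
    [0,0,0],
    [0,0,0],
    [0,0,0],
    [0,0,0],
    [0,0,0],
  ],
  dr=[
    [0,0,0],
    [0,0,0],
    [0,0,0],
    [0,0,0],
    [0,0,0],
  ],
  grip_force=40,
)

```text
clock: 2.6
eef_pos: [467.5, 15.6, 63.9]
tool_rot: [3.139, 0.001, 1.906]
wrist_force: [-1.2, 0.8, 4.1]
opening: 49.3
grasp_force: 41.1
```

Call:
jog_arm(
  claw=[0.04,0.04,0.04,0.04,0.04],
  dp=[
    [0,0,0],
    [0,0,0],
    [0,0,0],
    [0,0,0],
    [0,0,0],
  ],
  dr=[
    [0,0,0],
    [0,0,0],
    [0,0,0],
    [0,0,0],
    [0,0,0],
  ],
)

```text
clock: 3.02
eef_pos: [467.5, 15.5, 63.9]
tool_rot: [3.138, 0.001, 1.906]
wrist_force: [-2.3, 1.2, 6.7]
opening: 49.5
grasp_force: 41.2
```

Call:
jog_arm(
  claw=[0.04,0.04,0.04,0.04,0.04],
  dp=[
    [0,0,-0.02],
    [0,0,-0.06],
    [0,0,-0.1],
    [0,0,-0.14],
    [0,0,-0.17],
  ],
  dr=[
    [0,0,0],
    [0,0,0],
    [0,0,0],
    [0,0,0],
    [0,0,0],
  ],
)

```text
clock: 3.43
eef_pos: [466.7, 15.4, 236.2]
tool_rot: [3.137, 0.001, 1.906]
wrist_force: [0.5, 0.3, -2.2]
opening: 49.1
grasp_force: 42.6
```

Call:
jog_arm(
  claw=[0.04,0.04,0.04,0.04,0.04],
  dp=[
    [0,0,-0.03],
    [0,0,-0.03],
    [0,0,-0.03],
    [0,0,-0.03],
    [0,0,-0.03],
  ],
  dr=[
    [0,0,0],
    [0,0,0],
    [0,0,0],
    [0,0,0],
    [0,0,0],
  ],
)

```text
clock: 3.85
eef_pos: [465.8, 15.3, 260.1]
tool_rot: [-3.139, -0.001, 1.906]
wrist_force: [-0.9, 0.6, -2.6]
opening: 49.0
grasp_force: 42.6
```

Call:
jog_arm(
  claw=[0.04,0.04,0.04,0.04,0.04],
  dp=[
    [0.025,0.02,-0.002],
    [0.055,0.04,-0.003],
    [0.085,0.06,-0.004],
    [0.11,0.08,-0.005],
    [0.1331,0.0948,-0.0049],
  ],
  dr=[
    [-0.09,0,0],
    [-0.19,0,0],
    [-0.29,0,0],
    [-0.39,0,0],
    [-0.4887,0,0],
  ],
)

```text
clock: 4.27
eef_pos: [512.1, 173.9, 265.7]
tool_rot: [2.65, -0.001, 1.906]
wrist_force: [0.5, 0.6, -2.4]
opening: 49.7
grasp_force: 42.7
```

Call:
jog_arm(
  claw=[0.04,0.04,0.04,0.04,0.04],
  dp=[
    [0,0,0],
    [0,0,0],
    [0,0,0],
    [0,0,0],
    [0,0,0],
  ],
  dr=[
    [0,0,0],
    [0,0,0],
    [0,0,0],
    [0,0,0],
    [0,0,0],
  ],
)

```text
clock: 4.68
eef_pos: [512.5, 171.3, 266.7]
tool_rot: [2.654, 0.0, 1.905]
wrist_force: [0.0, 0.6, -2.3]
opening: 49.3
grasp_force: 42.8
```

```bash
cat > snap.py <<'E'
import sys,pickle,cv2,numpy as np
from cell import manip
tag=sys.argv[1]; st=manip.state()
print({k:np.round(st[k],3).tolist() for k in("clock","joints","eef_pos","tool_rot","wrist_force","opening")})
R=[]
for n,(x0,y0,x1,y1) in(("top",(170,110,300,240)),("scene",(195,105,325,235))):
    s=manip.snapshot(n);pickle.dump(s,open(f"{n}{tag}.pkl","wb"))
    R.append(cv2.resize(s["pixels"][y0:y1,x0:x1],(400,400),interpolation=cv2.INTER_CUBIC))
cv2.imwrite(f"pics/{tag}.png",np.hstack(R)[:,:,::-1])
E
python3 snap.py a
```

```text
{'clock': 4.683, 'joints': [0.231, -0.257, 1.713, 0.052, 1.201, -0.11], 'eef_pos': [512.474, 171.287, 266.651], 'tool_rot': [2.654, 0.0, 1.905], 'wrist_force': [0.046, 0.613, -2.313], 'opening': 49.285}
```

View pics/a.png

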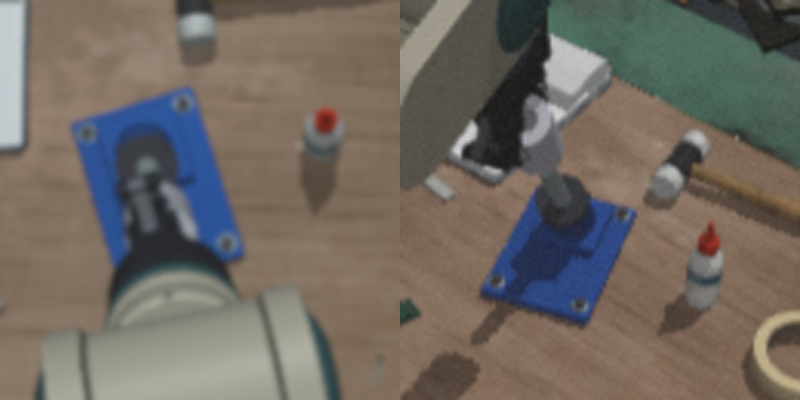

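Scene view: the tube, at about (540,130) in the crop, sits just above and in line with the shaft at (560,190). Top view: the tube is partly hidden by a finger, with its right edge at about (195,225). I'll check that edge against the prediction.

```bash
python3 - <<'E'
from h import *;from plan import *
ex=RD.apply([1,0,0])
c=np.array([512.1,172.2,267.5])
for n,(x0,y0) in(("topa.pkl",(170,110)),("scenea.pkl",(195,105))):
    s=load(n);print(n)
    for d in(-62,-40,-20,10):
        P=c+d*U;q=proj(s,[P-25*ex,P,P+25*ex]);print(d,((q-[x0,y0]+.5)*400/130).round(0).tolist())
    print("shaft",((proj(s,[onshaft(110),onshaft(60),onshaft(0)])-[x0,y0]+.5)*400/130).round(0).tolist())
s=load("scenea.pkl")["pixels"]; t=load("topa.pkl")["pixels"]
for r in(170,174,178,182): print(r,t[r,218:240].mean(1).round().astype(int).tolist())
for r in(140,145,150,155): print(r,s[r,230:256].mean(1).round().astype(int).tolist())
E
```

```text
topa.pkl
-62 [[188.0, 204.0], [156.0, 214.0], [124.0, 224.0]]
-40 [[191.0, 212.0], [158.0, 222.0], [125.0, 233.0]]
-20 [[193.0, 220.0], [159.0, 230.0], [125.0, 241.0]]
10 [[196.0, 232.0], [161.0, 243.0], [126.0, 254.0]]
shaft [[154.0, 202.0], [152.0, 185.0], [149.0, 168.0]]
scenea.pkl
-62 [[162.0, 155.0], [136.0, 148.0], [111.0, 142.0]]
-40 [[158.0, 146.0], [132.0, 139.0], [106.0, 133.0]]
-20 [[154.0, 138.0], [128.0, 131.0], [101.0, 124.0]]
10 [[148.0, 124.0], [121.0, 118.0], [93.0, 111.0]]
shaft [[143.0, 162.0], [152.0, 179.0], [162.0, 198.0]]
170 [50, 44, 47, 69, 102, 124, 127, 115, 101, 88, 78, 75, 77, 82, 87, 90, 92, 92, 92, 93, 92, 93]
174 [76, 61, 52, 49, 53, 74, 102, 123, 131, 130, 125, 118, 108, 99, 94, 93, 92, 92, 92, 92, 93, 93]
178 [89, 75, 54, 42, 42, 49, 63, 77, 94, 117, 133, 132, 121, 110, 98, 93, 92, 91, 92, 92, 92, 94]
182 [95, 92, 80, 61, 48, 44, 41, 41, 46, 67, 105, 138, 153, 151, 135, 114, 98, 92, 92, 93, 91, 91]
140 [30, 31, 29, 33, 42, 81, 93, 100, 114, 147, 159, 162, 167, 186, 196, 200, 184, 175, 139, 131, 144, 131, 112, 85, 92, 101]
145 [34, 33, 31, 33, 39, 64, 88, 91, 104, 137, 166, 170, 168, 158, 115, 128, 113, 95, 100, 103, 99, 109, 113, 108, 107, 111]
150 [32, 33, 31, 44, 99, 159, 164, 162, 164, 153, 131, 103, 92, 89, 89, 97, 108, 116, 108, 109, 109, 107, 105, 108, 106, 107]
155 [30, 37, 33, 40, 72, 83, 72, 83, 91, 88, 89, 91, 91, 91, 90, 92, 94, 103, 112, 110, 108, 107, 107, 109, 108, 114]
```

Call:
jog_arm(
  claw=[0.04,0.04,0.04,0.04,0.04],
  dp=[
    [0,0,0.01],
    [0,0,0.02],
    [0,0,0.03],
    [0,0,0.036],
    [0,0,0.04],
  ],
  dr=[
    [0,0,0],
    [0,0,0],
    [0,0,0],
    [0,0,0],
    [0,0,0],
  ],
)

```text
clock: 5.2
eef_pos: [529.9, 178.4, 229.3]
tool_rot: [2.656, -0.0, 1.906]
wrist_force: [0.6, -1.1, -2.9]
opening: 49.1
grasp_force: 42.9
```

Call:
jog_arm(
  claw=[0.04,0.04,0.04,0.04,0.04],
  dp=[
    [0,0,0.003],
    [0,0,0.006],
    [0,0,0.009],
    [0,0,0.012],
    [0,0,0.015],
  ],
  dr=[
    [0,0,0],
    [0,0,0],
    [0,0,0],
    [0,0,0],
    [0,0,0],
  ],
)

```text
clock: 5.62
eef_pos: [536.8, 180.8, 218.3]
tool_rot: [2.652, -0.0, 1.906]
wrist_force: [0.2, 0.7, -2.2]
opening: 49.5
grasp_force: 42.9
```

Call:
jog_arm(
  claw=[0.04,0.04,0.04,0.04,0.04],
  dp=[
    [0,0,0.006],
    [0,0,0.012],
    [0,0,0.018],
    [0,0,0.024],
    [0,0,0.03],
  ],
  dr=[
    [0,0,0],
    [0,0,0],
    [0,0,0],
    [0,0,0],
    [0,0,0],
  ],
)

```text
clock: 6.03
eef_pos: [550.1, 185.4, 191.0]
tool_rot: [2.653, -0.0, 1.906]
wrist_force: [0.2, 0.3, -2.5]
opening: 49.5
grasp_force: 42.9
```

Call:
jog_arm(
  claw=[0.04,0.04,0.04,0.04,0.04],
  dp=[
    [0,0,0.006],
    [0,0,0.012],
    [0,0,0.018],
    [0,0,0.024],
    [0,0,0.03],
  ],
  dr=[
    [0,0,0],
    [0,0,0],
    [0,0,0],
    [0,0,0],
    [0,0,0],
  ],
)

```text
clock: 6.45
eef_pos: [563.4, 190.0, 164.7]
tool_rot: [2.653, -0.0, 1.906]
wrist_force: [-0.6, 0.0, -3.0]
opening: 49.1
grasp_force: 42.9
```

Call:
jog_arm(
  claw=[0.04,0.04,0.04,0.04,0.04],
  dp=[
    [0,0,0.005],
    [0,0,0.01],
    [0,0,0.015],
    [0,0,0.019],
    [0,0,0.022],
  ],
  dr=[
    [0,0,0],
    [0,0,0],
    [0,0,0],
    [0,0,0],
    [0,0,0],
  ],
)

```text
clock: 6.87
eef_pos: [573.0, 193.4, 145.3]
tool_rot: [2.653, -0.0, 1.906]
wrist_force: [0.7, 0.1, -2.5]
opening: 49.7
grasp_force: 42.9
```

Call:
jog_arm(
  claw=[0.04,0.04,0.04],
  dp=[
    [0,0,0.001],
    [0,0,0.002],
    [0,0,0.003],
  ],
  dr=[
    [0,0,0],
    [0,0,0],
    [0,0,0],
  ],
)

```text
clock: 7.12
eef_pos: [574.4, 193.9, 143.4]
tool_rot: [2.652, -0.0, 1.906]
wrist_force: [0.4, 0.3, -3.8]
opening: 49.4
grasp_force: 42.9
```

Call:
jog_arm(
  claw=[0.04,0.04,0.04],
  dp=[
    [0,0,0.001],
    [0,0,0.002],
    [0,0,0.002],
  ],
  dr=[
    [0,0,0],
    [0,0,0],
    [0,0,0],
  ],
)

```text
clock: 7.37
eef_pos: [575.2, 194.1, 141.9]
tool_rot: [2.653, -0.0, 1.906]
wrist_force: [-3.0, -0.3, 0.6]
opening: 48.5
grasp_force: 43.1
```

Call:
jog_arm(
  claw=[0.04,0.04,0.04],
  dp=[
    [0,0,0.001],
    [0,0,0.001],
    [0,0,0.001],
  ],
  dr=[
    [0,0,0],
    [0,0,0],
    [0,0,0],
  ],
)

```text
clock: 7.62
eef_pos: [575.3, 194.2, 141.9]
tool_rot: [2.653, 0.0, 1.906]
wrist_force: [-13.3, -3.6, 8.1]
opening: 49.3
grasp_force: 44.2
```

Call:
jog_arm(
  claw=[0.06,0.07,0.075,0.075,0.075],
  dp=[
    [0,0,0],
    [0,0,0],
    [0,0,0],
    [0,0,0],
    [0,0,0],
  ],
  dr=[
    [0,0,0],
    [0,0,0],
    [0,0,0],
    [0,0,0],
    [0,0,0],
  ],
)

```text
clock: 8.03
eef_pos: [575.7, 194.3, 140.6]
tool_rot: [2.652, -0.0, 1.906]
wrist_force: [0.4, 0.3, -0.0]
opening: 74.6
grasp_force: 0.0
```

Call:
jog_arm(
  claw=[0.075,0.075,0.075,0.075,0.075],
  dp=[
    [0,0,-0.02],
    [0,0,-0.05],
    [0,0,-0.08],
    [0,0,-0.11],
    [0,0,-0.137],
  ],
  dr=[
    [0,0,0],
    [0,0,0],
    [0,0,0],
    [0,0,0],
    [0,0,0],
  ],
)

```text
clock: 8.45
eef_pos: [514.2, 172.9, 263.3]
tool_rot: [2.652, 0.0, 1.906]
wrist_force: [-0.2, 1.0, -0.0]
opening: 75.1
grasp_force: 0.0
```

```bash
python3 - <<'E'
from plan import *
p=onshaft(200);W=np.array([484.3,-96.4,120.])
q=(p+W)/2; q[2]+=25
Rm=RD*Ro.from_rotvec([-.2444,0,0])
print(p,step(p,RT,q,Rm),step(q,Rm,W,RD))
E
```

```text
[514.72 173.12 261.58] ([-0.1223, -0.0733, 0.0129], [0.2443, -0.0, -0.0]) ([-0.1223, -0.0801, 0.0787], [0.2444, 0.0, -0.0])
```

Call:
jog_arm(
  claw=[0.075,0.075,0.075,0.075,0.075],
  dp=[
    [-0.025,-0.015,0.002],
    [-0.05,-0.03,0.004],
    [-0.075,-0.045,0.007],
    [-0.1,-0.06,0.01],
    [-0.1223,-0.0733,0.0129],
  ],
  dr=[
    [0.05,0,0],
    [0.1,0,0],
    [0.15,0,0],
    [0.2,0,0],
    [0.2443,0,0],
  ],
)

```text
clock: 8.87
eef_pos: [499.5, 36.8, 215.6]
tool_rot: [2.899, -0.0, 1.906]
wrist_force: [0.6, 0.2, 0.3]
opening: 75.2
grasp_force: 0.0
```

Call:
jog_arm(
  claw=[0.075,0.075,0.075,0.075,0.075],
  dp=[
    [-0.025,-0.016,0.016],
    [-0.05,-0.032,0.032],
    [-0.075,-0.048,0.048],
    [-0.1,-0.064,0.064],
    [-0.1223,-0.0801,0.0787],
  ],
  dr=[
    [0.05,0,0],
    [0.1,0,0],
    [0.15,0,0],
    [0.2,0,0],
    [0.2444,0,0],
  ],
)

```text
clock: 9.28
eef_pos: [484.4, -98.1, 119.1]
tool_rot: [-3.14, 0.0, 1.906]
wrist_force: [1.0, -0.2, -0.1]
opening: 75.2
grasp_force: 0.0
```

Call:
jog_arm(
  claw=[0.075,0.075],
  dp=[
    [0,0,0],
    [0,0,0],
  ],
  dr=[
    [0,0,0],
    [0,0,0],
  ],
)

```text
clock: 9.45
eef_pos: [484.1, -97.1, 118.7]
tool_rot: [-3.14, -0.002, 1.904]
wrist_force: [0.1, 0.6, 0.6]
opening: 75.3
grasp_force: 0.0
```

```bash
sed 's/(195,105,325,235)/(210,130,340,260)/;s/(170,110,300,240)/(200,120,330,250)/' snap.py > snap2.py; python3 snap2.py b
```

```text
{'clock': 9.45, 'joints': [-0.273, 0.049, 1.667, 0.0, 1.428, -0.606], 'eef_pos': [484.09, -97.092, 118.695], 'tool_rot': [-3.14, -0.002, 1.904], 'wrist_force': [0.087, 0.596, 0.57], 'opening': 75.282}
```

View pics/b.png

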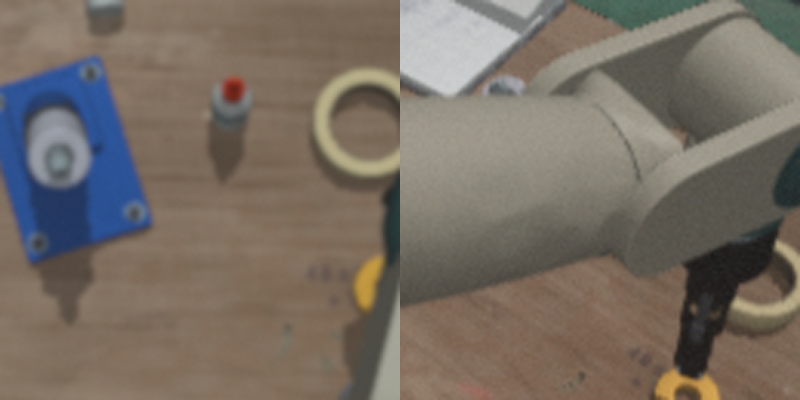

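The spacer sits down on the shoulder (top crop, ring at (60,150)) and the gripper is above the washer.

Call:
jog_arm(
  claw=[0.07,0.07,0.07,0.07,0.07],
  dp=[
    [0,0,0.025],
    [0,0,0.05],
    [0,0,0.075],
    [0,0,0.09],
    [0,0,0.093],
  ],
  dr=[
    [0,0,0],
    [0,0,0],
    [0,0,0],
    [0,0,0],
    [0,0,0],
  ],
)

```text
clock: 9.97
eef_pos: [483.4, -95.2, 25.1]
tool_rot: [-3.14, -0.002, 1.907]
wrist_force: [-0.1, 0.6, -1.1]
opening: 69.7
grasp_force: 0.0
```

Call:
jog_arm(
  claw=[0.07,0.07,0.07,0.07,0.07],
  dp=[
    [0,0,0.001],
    [0,0,0.002],
    [0,0,0.003],
    [0,0,0.004],
    [0,0,0.004],
  ],
  dr=[
    [0,0,0],
    [0,0,0],
    [0,0,0],
    [0,0,0],
    [0,0,0],
  ],
)

```text
clock: 10.38
eef_pos: [485.0, -96.5, 23.7]
tool_rot: [3.14, 0.001, 1.906]
wrist_force: [0.5, -1.1, -0.5]
opening: 69.9
grasp_force: 0.0
```

Call:
jog_arm(
  claw=[0.07,0.07,0.07],
  dp=[
    [0,0,0.001],
    [0,0,0.002],
    [0,0,0.002],
  ],
  dr=[
    [0,0,0],
    [0,0,0],
    [0,0,0],
  ],
)

```text
clock: 10.63
eef_pos: [484.4, -96.5, 20.8]
tool_rot: [-3.142, -0.0, 1.906]
wrist_force: [-0.8, 0.2, -0.7]
opening: 70.0
grasp_force: 0.0
```

Call:
jog_arm(
  claw=[0.067,0.067,0.067],
  dp=[
    [0,0,0.001],
    [0,0,0.002],
    [0,0,0.002],
  ],
  dr=[
    [0,0,0],
    [0,0,0],
    [0,0,0],
  ],
)

```text
clock: 10.88
eef_pos: [484.3, -96.4, 18.6]
tool_rot: [-3.141, -0.0, 1.906]
wrist_force: [-0.5, -0.5, 0.3]
opening: 67.1
grasp_force: 0.0
```

Call:
jog_arm(
  claw=[0.067,0.067,0.067],
  dp=[
    [0,0,0.001],
    [0,0,0.002],
    [0,0,0.002],
  ],
  dr=[
    [0,0,0],
    [0,0,0],
    [0,0,0],
  ],
)

```text
clock: 11.13
eef_pos: [484.4, -96.4, 16.7]
tool_rot: [-3.141, -0.0, 1.906]
wrist_force: [0.6, 0.3, 0.6]
opening: 66.6
grasp_force: 0.0
```

Call:
jog_arm(
  claw=[0.067,0.067,0.067],
  dp=[
    [0,0,0.001],
    [0,0,0.002],
    [0,0,0.002],
  ],
  dr=[
    [0,0,0],
    [0,0,0],
    [0,0,0],
  ],
)

```text
clock: 11.38
eef_pos: [484.4, -96.4, 14.7]
tool_rot: [-3.141, -0.0, 1.906]
wrist_force: [-0.3, 0.5, 0.2]
opening: 67.2
grasp_force: 0.0
```

Call:
jog_arm(
  claw=[0.067,0.067,0.067],
  dp=[
    [0,0,0.001],
    [0,0,0.002],
    [0,0,0.002],
  ],
  dr=[
    [0,0,0],
    [0,0,0],
    [0,0,0],
  ],
)

```text
clock: 11.63
eef_pos: [484.4, -96.4, 12.7]
tool_rot: [-3.141, -0.0, 1.906]
wrist_force: [0.0, 0.3, 0.2]
opening: 66.7
grasp_force: 0.0
```

Call:
jog_arm(
  claw=[0.064,0.062,0.06,0.055,0.055],
  dp=[
    [0,0,0],
    [0,0,0],
    [0,0,0],
    [0,0,0],
    [0,0,0],
  ],
  dr=[
    [0,0,0],
    [0,0,0],
    [0,0,0],
    [0,0,0],
    [0,0,0],
  ],
)

```text
clock: 12.05
eef_pos: [485.0, -96.5, 13.8]
tool_rot: [3.14, 0.0, 1.906]
wrist_force: [-1.6, 1.3, 4.4]
opening: 58.0
grasp_force: 42.5
```

Call:
jog_arm(
  claw=[0.05,0.05,0.05],
  dp=[
    [0,0,0],
    [0,0,0],
    [0,0,0],
  ],
  dr=[
    [0,0,0],
    [0,0,0],
    [0,0,0],
  ],
)

```text
clock: 12.3
eef_pos: [485.0, -96.5, 13.8]
tool_rot: [3.14, 0.0, 1.906]
wrist_force: [-1.3, 1.0, 4.9]
opening: 58.0
grasp_force: 42.5
```

Call:
jog_arm(
  claw=[0.05,0.05,0.05,0.05,0.05],
  dp=[
    [0,0,-0.01],
    [0,0,-0.04],
    [0,0,-0.07],
    [0,0,-0.1],
    [0,0,-0.127],
  ],
  dr=[
    [0,0,0],
    [0,0,0],
    [0,0,0],
    [0,0,0],
    [0,0,0],
  ],
)

```text
clock: 12.72
eef_pos: [484.3, -96.5, 142.2]
tool_rot: [3.141, 0.0, 1.906]
wrist_force: [0.2, 0.3, -0.8]
opening: 58.1
grasp_force: 43.6
```

```bash
python3 - <<'E'
from plan import *
W=np.array([484.3,-96.4,140.]);p=onshaft(165)
q=np.array([505,40,240.]);Rm=RD*Ro.from_rotvec([-.2444,0,0])
print(p,step(W,RD,q,Rm),step(q,Rm,p,RT))
E
```

```text
[530.239  178.524  230.6785] ([0.122, 0.0644, -0.1], [-0.2444, -0.0, 0.0]) ([0.1225, 0.0651, 0.0258], [-0.2443, 0.0, 0.0])
```

Call:
jog_arm(
  claw=[0.05,0.05,0.05,0.05,0.05],
  dp=[
    [0.025,0.013,-0.02],
    [0.05,0.026,-0.04],
    [0.075,0.039,-0.06],
    [0.1,0.052,-0.08],
    [0.122,0.0644,-0.1],
  ],
  dr=[
    [-0.05,0,0],
    [-0.1,0,0],
    [-0.15,0,0],
    [-0.2,0,0],
    [-0.2444,0,0],
  ],
)

```text
clock: 13.13
eef_pos: [504.6, 41.3, 241.4]
tool_rot: [2.895, -0.0, 1.906]
wrist_force: [-0.2, -0.4, -2.7]
opening: 58.0
grasp_force: 43.6
```

Call:
jog_arm(
  claw=[0.05,0.05,0.05,0.05,0.05],
  dp=[
    [0.025,0.013,0.005],
    [0.05,0.026,0.01],
    [0.075,0.039,0.015],
    [0.1,0.052,0.02],
    [0.1225,0.0651,0.0258],
  ],
  dr=[
    [-0.05,0,0],
    [-0.1,0,0],
    [-0.15,0,0],
    [-0.2,0,0],
    [-0.2443,0,0],
  ],
)

```text
clock: 13.55
eef_pos: [529.9, 179.9, 231.2]
tool_rot: [2.65, -0.0, 1.906]
wrist_force: [0.0, 0.4, -1.6]
opening: 57.8
grasp_force: 43.6
```

Call:
jog_arm(
  claw=[0.05,0.05,0.05],
  dp=[
    [0,0,0],
    [0,0,0],
    [0,0,0],
  ],
  dr=[
    [0,0,0],
    [0,0,0],
    [0,0,0],
  ],
)

```text
clock: 13.8
eef_pos: [530.2, 178.0, 230.9]
tool_rot: [2.654, 0.0, 1.906]
wrist_force: [0.6, 0.1, -1.5]
opening: 57.9
grasp_force: 43.6
```

```bash
python3 snap.py c; python3 - <<'E'
from h import *;from plan import *
ex=RD.apply([1,0,0]);c=onshaft(165-14+6)
for n,(x0,y0) in(("topc.pkl",(170,110)),("scenec.pkl",(195,105))):
    s=load(n);q=proj(s,[c-30*ex,c,c+30*ex,onshaft(110),onshaft(72)]);print(n,((q-[x0,y0]+.5)*400/130).round(0).tolist())
    m=cv2.inRange(cv2.cvtColor(s["pixels"],cv2.COLOR_RGB2HSV),(12,110,80),(32,255,255))[:,:300];m[:, :180]=0;m[:100]=0;m[230:]=0
    k,l,st,ce=cv2.connectedComponentsWithStats(m);i=1+np.argmax(st[1:,4]);print(((st[i,:4]-[x0,y0,0,0])*400/130).round(),st[i,4],((ce[i]-[x0,y0]+.5)*400/130).round())
E
```

```text
{'clock': 13.8, 'joints': [0.236, -0.186, 1.723, 0.051, 1.119, -0.11], 'eef_pos': [530.199, 178.025, 230.883], 'tool_rot': [2.654, 0.0, 1.906], 'wrist_force': [0.648, 0.101, -1.475], 'opening': 57.931}
topc.pkl [[196.0, 207.0], [157.0, 219.0], [118.0, 231.0], [154.0, 202.0], [152.0, 189.0]]
[308. -31.  92.  22.] 139 [356. -22.]
scenec.pkl [[165.0, 151.0], [134.0, 143.0], [103.0, 136.0], [143.0, 162.0], [150.0, 175.0]]
[129. 114.  40.  62.] 155 [150. 144.]
```

View pics/c.png

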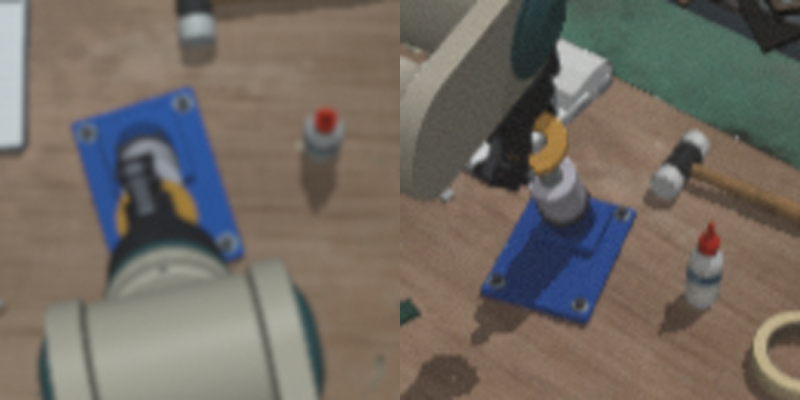

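Washer centre in the top crop is about (158,219), against a predicted (157,219), and the scene view agrees. Lowering it on.

Call:
jog_arm(
  claw=[0.05,0.05,0.05,0.05,0.05],
  dp=[
    [0,0,0.01],
    [0,0,0.02],
    [0,0,0.03],
    [0,0,0.036],
    [0,0,0.04],
  ],
  dr=[
    [0,0,0],
    [0,0,0],
    [0,0,0],
    [0,0,0],
    [0,0,0],
  ],
)

```text
clock: 14.32
eef_pos: [548.1, 184.4, 193.3]
tool_rot: [2.656, -0.0, 1.906]
wrist_force: [-0.8, 0.5, -1.7]
opening: 58.2
grasp_force: 43.6
```

Call:
jog_arm(
  claw=[0.05,0.05,0.05,0.05,0.05],
  dp=[
    [0,0,0.003],
    [0,0,0.006],
    [0,0,0.009],
    [0,0,0.012],
    [0,0,0.015],
  ],
  dr=[
    [0,0,0],
    [0,0,0],
    [0,0,0],
    [0,0,0],
    [0,0,0],
  ],
)

```text
clock: 14.73
eef_pos: [555.0, 187.0, 182.2]
tool_rot: [2.652, -0.0, 1.906]
wrist_force: [-0.1, -0.9, -1.7]
opening: 57.9
grasp_force: 43.6
```

Call:
jog_arm(
  claw=[0.05,0.05,0.05,0.05,0.05],
  dp=[
    [0,0,0.004],
    [0,0,0.008],
    [0,0,0.012],
    [0,0,0.015],
    [0,0,0.018],
  ],
  dr=[
    [0,0,0],
    [0,0,0],
    [0,0,0],
    [0,0,0],
    [0,0,0],
  ],
)

```text
clock: 15.15
eef_pos: [562.9, 189.7, 165.8]
tool_rot: [2.653, -0.0, 1.906]
wrist_force: [0.6, -0.7, -1.3]
opening: 58.3
grasp_force: 43.6
```

Commanded TCP is at shaft z = 92 and contact is expected near 86.

Call:
jog_arm(
  claw=[0.05,0.05,0.05,0.05,0.05],
  dp=[
    [0,0,0.001],
    [0,0,0.002],
    [0,0,0.003],
    [0,0,0.004],
    [0,0,0.004],
  ],
  dr=[
    [0,0,0],
    [0,0,0],
    [0,0,0],
    [0,0,0],
    [0,0,0],
  ],
)

```text
clock: 15.57
eef_pos: [564.6, 190.3, 162.6]
tool_rot: [2.653, -0.0, 1.906]
wrist_force: [0.3, -0.3, -1.0]
opening: 57.8
grasp_force: 43.6
```

Call:
jog_arm(
  claw=[0.05,0.05,0.05,0.05],
  dp=[
    [0,0,0.001],
    [0,0,0.002],
    [0,0,0.002],
    [0,0,0.002],
  ],
  dr=[
    [0,0,0],
    [0,0,0],
    [0,0,0],
    [0,0,0],
  ],
)

```text
clock: 15.9
eef_pos: [565.6, 190.7, 161.2]
tool_rot: [2.652, -0.0, 1.906]
wrist_force: [-0.5, -0.5, -0.3]
opening: 58.0
grasp_force: 43.7
```

Call:
jog_arm(
  claw=[0.05,0.05,0.05],
  dp=[
    [0,0,0.001],
    [0,0,0.001],
    [0,0,0.001],
  ],
  dr=[
    [0,0,0],
    [0,0,0],
    [0,0,0],
  ],
)

```text
clock: 16.15
eef_pos: [565.8, 190.7, 161.2]
tool_rot: [2.653, 0.0, 1.906]
wrist_force: [-8.9, -2.8, 8.0]
opening: 57.9
grasp_force: 44.7
```

Call:
jog_arm(
  claw=[0.065,0.075,0.078,0.078,0.078],
  dp=[
    [0,0,0],
    [0,0,0],
    [0,0,0],
    [0,0,0],
    [0,0,0],
  ],
  dr=[
    [0,0,0],
    [0,0,0],
    [0,0,0],
    [0,0,0],
    [0,0,0],
  ],
)

```text
clock: 16.57
eef_pos: [565.9, 190.8, 159.9]
tool_rot: [2.653, -0.0, 1.906]
wrist_force: [-0.8, -0.3, -0.3]
opening: 78.1
grasp_force: 0.0
```

Call:
jog_arm(
  claw=[0.078,0.078,0.078,0.078,0.078],
  dp=[
    [0,0,-0.02],
    [0,0,-0.05],
    [0,0,-0.08],
    [0,0,-0.105],
    [0,0,-0.12],
  ],
  dr=[
    [0,0,0],
    [0,0,0],
    [0,0,0],
    [0,0,0],
    [0,0,0],
  ],
)

```text
clock: 16.98
eef_pos: [512.5, 172.2, 269.5]
tool_rot: [2.649, 0.0, 1.906]
wrist_force: [0.3, 0.3, 0.4]
opening: 77.9
grasp_force: 0.0
```

```bash
python3 - <<'E'
from plan import *
p=onshaft(205);W=np.array([476.3,-235.,120.])
pts=[(p,RT)]+[(p+(W-p)*k/3+np.array([0,0,[0,25,20,0][k]]),RD*Ro.from_rotvec([-.4887*(3-k)/3,0,0])) for k in(1,2,3)]
for a,b in zip(pts,pts[1:]): print(b[0].round(1),step(*a,*b))
W[2]=150;p=onshaft(180)
pts=[(W,RD)]+[(W+(p-W)*k/3+np.array([0,0,[0,30,30,0][k]]),RD*Ro.from_rotvec([-.4887*k/3,0,0])) for k in(1,2,3)]
print("back")
for a,b in zip(pts,pts[1:]): print(b[0].round(1),step(*a,*b))
E
```

```text
[500.4  36.6 242.3] ([-0.1243, -0.0606, -0.0054], [0.1629, 0.0, 0.0])
[488.4 -99.2 188.7] ([-0.1243, -0.0703, 0.0329], [0.1629, 0.0, -0.0])
[ 476.3 -235.   120. ] ([-0.1243, -0.0665, 0.0587], [0.1629, 0.0, 0.0])
back
[492.1 -97.9 211.3] ([0.1243, 0.06, -0.0613], [-0.1629, 0.0, -0.0])
[507.8  39.1 242.6] ([0.1243, 0.0643, -0.0212], [-0.1629, 0.0, 0.0])
[523.6 176.2 243.9] ([0.1243, 0.0572, 0.018], [-0.1629, 0.0, 0.0])
```

Call:
jog_arm(
  claw=[0.078,0.078,0.078,0.078,0.078],
  dp=[
    [-0.03,-0.015,-0.001],
    [-0.06,-0.03,-0.002],
    [-0.09,-0.045,-0.003],
    [-0.1243,-0.0606,-0.0054],
    [-0.1243,-0.0606,-0.0054],
  ],
  dr=[
    [0.04,0,0],
    [0.08,0,0],
    [0.12,0,0],
    [0.1629,0,0],
    [0.1629,0,0],
  ],
)

```text
clock: 17.4
eef_pos: [500.5, 31.6, 241.4]
tool_rot: [2.819, 0.001, 1.901]
wrist_force: [-0.6, 0.5, 0.1]
opening: 78.1
grasp_force: 0.0
```

Call:
jog_arm(
  claw=[0.078,0.078,0.078,0.078,0.078],
  dp=[
    [-0.03,-0.018,0.008],
    [-0.06,-0.035,0.016],
    [-0.09,-0.052,0.024],
    [-0.1243,-0.0703,0.0329],
    [-0.1243,-0.0703,0.0329],
  ],
  dr=[
    [0.04,0,0],
    [0.08,0,0],
    [0.12,0,0],
    [0.1629,0,0],
    [0.1629,0,0],
  ],
)

```text
clock: 17.82
eef_pos: [487.5, -103.4, 185.4]
tool_rot: [2.985, -0.001, 1.902]
wrist_force: [0.4, -0.1, -0.7]
opening: 77.8
grasp_force: 0.0
```

Call:
jog_arm(
  claw=[0.078,0.078,0.078,0.078,0.078],
  dp=[
    [-0.03,-0.016,0.014],
    [-0.06,-0.032,0.028],
    [-0.09,-0.048,0.042],
    [-0.1243,-0.0665,0.0587],
    [-0.1243,-0.0665,0.0587],
  ],
  dr=[
    [0.04,0,0],
    [0.08,0,0],
    [0.12,0,0],
    [0.1629,0,0],
    [0.1629,0,0],
  ],
)

```text
clock: 18.23
eef_pos: [474.8, -238.3, 115.1]
tool_rot: [-3.135, -0.004, 1.903]
wrist_force: [0.4, 0.1, -1.2]
opening: 77.8
grasp_force: 0.0
```

Call:
jog_arm(
  claw=[0.078,0.078,0.078],
  dp=[
    [0,0,0],
    [0,0,0],
    [0,0,0],
  ],
  dr=[
    [0,0,0],
    [0,0,0],
    [0,0,0],
  ],
)

```text
clock: 18.48
eef_pos: [477.3, -234.3, 121.2]
tool_rot: [3.139, 0.001, 1.907]
wrist_force: [0.0, -0.6, 0.4]
opening: 78.1
grasp_force: 0.0
```

```bash
sed 's/(195,105,325,235)/(270,200,400,330)/;s/(170,110,300,240)/(190,130,320,260)/' snap.py > snap3.py; python3 snap3.py d
```

```text
{'clock': 18.483, 'joints': [-0.526, 0.148, 1.556, 0.001, 1.436, -0.863], 'eef_pos': [477.269, -234.264, 121.168], 'tool_rot': [3.139, 0.001, 1.907], 'wrist_force': [0.043, -0.614, 0.405], 'opening': 78.102}
```

View pics/d.png

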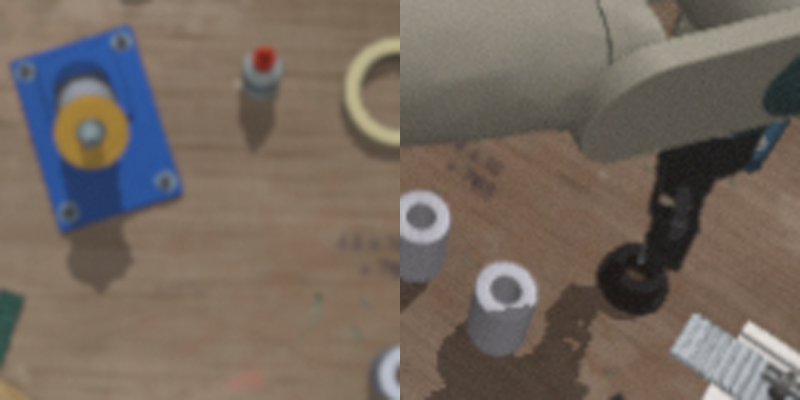

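The washer is seated (top crop (90,130)) and the gripper is over the bushing (scene crop (633,278)). Descending to grip its body.

Call:
jog_arm(
  claw=[0.078,0.078,0.078,0.078,0.078],
  dp=[
    [0,0,0.025],
    [0,0,0.05],
    [0,0,0.07],
    [0,0,0.085],
    [0,0,0.09],
  ],
  dr=[
    [0,0,0],
    [0,0,0],
    [0,0,0],
    [0,0,0],
    [0,0,0],
  ],
)

```text
clock: 19.0
eef_pos: [475.7, -233.9, 28.1]
tool_rot: [-3.14, -0.002, 1.907]
wrist_force: [-0.6, -0.3, -0.0]
opening: 78.0
grasp_force: 0.0
```

Call:
jog_arm(
  claw=[0.075,0.07,0.065,0.06,0.055],
  dp=[
    [0,0,0.002],
    [0,0,0.004],
    [0,0,0.006],
    [0,0,0.006],
    [0,0,0.006],
  ],
  dr=[
    [0,0,0],
    [0,0,0],
    [0,0,0],
    [0,0,0],
    [0,0,0],
  ],
)

```text
clock: 19.42
eef_pos: [476.9, -235.4, 24.7]
tool_rot: [3.141, 0.001, 1.906]
wrist_force: [0.5, -0.2, 0.4]
opening: 55.0
grasp_force: 0.0
```

Call:
jog_arm(
  claw=[0.052,0.048,0.044,0.04,0.04],
  dp=[
    [0,0,0],
    [0,0,0],
    [0,0,0],
    [0,0,0],
    [0,0,0],
  ],
  dr=[
    [0,0,0],
    [0,0,0],
    [0,0,0],
    [0,0,0],
    [0,0,0],
  ],
)

```text
clock: 19.83
eef_pos: [477.0, -235.5, 24.8]
tool_rot: [3.14, 0.001, 1.906]
wrist_force: [-0.5, 0.3, 6.2]
opening: 46.0
grasp_force: 41.6
```

Call:
jog_arm(
  claw=[0.04,0.04,0.04,0.04,0.04],
  dp=[
    [0,0,-0.01],
    [0,0,-0.04],
    [0,0,-0.07],
    [0,0,-0.1],
    [0,0,-0.126],
  ],
  dr=[
    [0,0,0],
    [0,0,0],
    [0,0,0],
    [0,0,0],
    [0,0,0],
  ],
)

```text
clock: 20.25
eef_pos: [476.4, -235.2, 152.2]
tool_rot: [3.141, 0.001, 1.906]
wrist_force: [-0.9, 0.2, -0.3]
opening: 46.1
grasp_force: 41.3
```

Call:
jog_arm(
  claw=[0.04,0.04,0.04,0.04,0.04],
  dp=[
    [0.025,0.012,-0.012],
    [0.05,0.024,-0.024],
    [0.075,0.036,-0.036],
    [0.1,0.048,-0.048],
    [0.1243,0.06,-0.0613],
  ],
  dr=[
    [-0.033,0,0],
    [-0.066,0,0],
    [-0.1,0,0],
    [-0.13,0,0],
    [-0.1629,0,0],
  ],
)

```text
clock: 20.67
eef_pos: [491.8, -96.7, 211.7]
tool_rot: [2.978, -0.001, 1.906]
wrist_force: [0.6, 0.0, -0.9]
opening: 45.8
grasp_force: 41.3
```

Call:
jog_arm(
  claw=[0.04,0.04,0.04,0.04,0.04],
  dp=[
    [0.025,0.013,-0.004],
    [0.05,0.026,-0.008],
    [0.075,0.039,-0.013],
    [0.1,0.052,-0.017],
    [0.1243,0.0643,-0.0212],
  ],
  dr=[
    [-0.033,0,0],
    [-0.066,0,0],
    [-0.1,0,0],
    [-0.13,0,0],
    [-0.1629,0,0],
  ],
)

```text
clock: 21.08
eef_pos: [507.7, 40.4, 243.1]
tool_rot: [2.814, -0.0, 1.906]
wrist_force: [-0.7, -0.5, -0.1]
opening: 46.0
grasp_force: 41.3
```

Call:
jog_arm(
  claw=[0.04,0.04,0.04,0.04,0.04],
  dp=[
    [0.025,0.012,0.004],
    [0.05,0.024,0.008],
    [0.075,0.036,0.011],
    [0.1,0.047,0.015],
    [0.1243,0.0572,0.018],
  ],
  dr=[
    [-0.033,0,0],
    [-0.066,0,0],
    [-0.1,0,0],
    [-0.13,0,0],
    [-0.1629,0,0],
  ],
)

```text
clock: 21.5
eef_pos: [523.4, 177.4, 244.0]
tool_rot: [2.652, -0.0, 1.906]
wrist_force: [0.8, 0.1, -1.5]
opening: 45.5
grasp_force: 41.3
```

Call:
jog_arm(
  claw=[0.04,0.04,0.04],
  dp=[
    [0,0,0],
    [0,0,0],
    [0,0,0],
  ],
  dr=[
    [0,0,0],
    [0,0,0],
    [0,0,0],
  ],
)

```text
clock: 21.75
eef_pos: [523.6, 175.7, 243.9]
tool_rot: [2.654, 0.0, 1.906]
wrist_force: [0.1, -0.8, -0.7]
opening: 46.2
grasp_force: 41.3
```

```bash
python3 snap.py e; python3 - <<'E'
from h import *;from plan import *
ex=RD.apply([1,0,0])
for n,(x0,y0) in(("tope.pkl",(170,110)),("scenee.pkl",(195,105))):
    s=load(n)
    for d in(155,163,183):
        c=onshaft(d);r=30 if d<170 else 24;q=proj(s,[c-r*ex,c,c+r*ex]);print(n,d,((q-[x0,y0]+.5)*400/130).round(0).tolist())
E
```

```text
{'clock': 21.75, 'joints': [0.235, -0.213, 1.721, 0.051, 1.149, -0.11], 'eef_pos': [523.552, 175.731, 243.858], 'tool_rot': [2.654, 0.0, 1.906], 'wrist_force': [0.092, -0.794, -0.655], 'opening': 46.188}
tope.pkl 155 [[196.0, 206.0], [157.0, 218.0], [118.0, 230.0]]
tope.pkl 163 [[197.0, 209.0], [158.0, 221.0], [118.0, 234.0]]
tope.pkl 183 [[191.0, 219.0], [159.0, 229.0], [127.0, 239.0]]
scenee.pkl 155 [[165.0, 152.0], [134.0, 144.0], [103.0, 137.0]]
scenee.pkl 163 [[164.0, 149.0], [133.0, 141.0], [101.0, 133.0]]
scenee.pkl 183 [[154.0, 139.0], [128.0, 133.0], [103.0, 126.0]]
```

View pics/e.png

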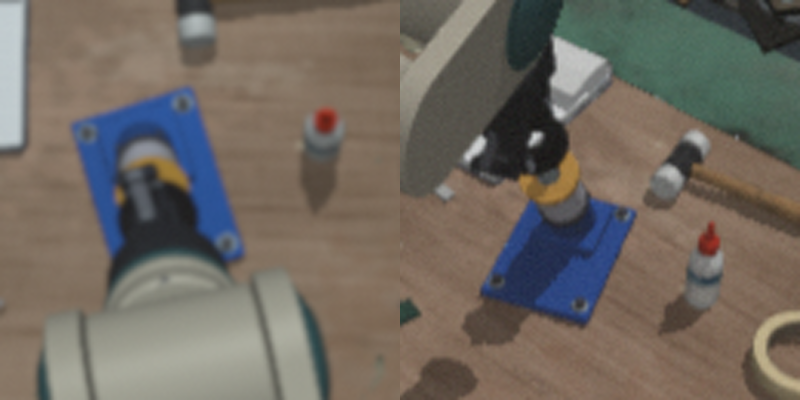

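The bushing is above the shaft, with black edges at about 119 to 198 in the top crop and a predicted centre of 158. Lowering it.

Call:
jog_arm(
  claw=[0.04,0.04,0.04,0.04,0.04],
  dp=[
    [0,0,0.01],
    [0,0,0.02],
    [0,0,0.03],
    [0,0,0.038],
    [0,0,0.044],
  ],
  dr=[
    [0,0,0],
    [0,0,0],
    [0,0,0],
    [0,0,0],
    [0,0,0],
  ],
)

```text
clock: 22.27
eef_pos: [543.4, 182.7, 202.9]
tool_rot: [2.655, -0.0, 1.906]
wrist_force: [0.2, -0.7, -1.3]
opening: 46.0
grasp_force: 41.3
```

Call:
jog_arm(
  claw=[0.04,0.04,0.04,0.04,0.04],
  dp=[
    [0,0,0.003],
    [0,0,0.006],
    [0,0,0.009],
    [0,0,0.012],
    [0,0,0.014],
  ],
  dr=[
    [0,0,0],
    [0,0,0],
    [0,0,0],
    [0,0,0],
    [0,0,0],
  ],
)

```text
clock: 22.68
eef_pos: [549.6, 185.1, 192.6]
tool_rot: [2.653, -0.0, 1.906]
wrist_force: [0.2, -1.2, -1.2]
opening: 45.9
grasp_force: 41.3
```

Call:
jog_arm(
  claw=[0.04,0.04,0.04,0.04,0.04],
  dp=[
    [0,0,0.002],
    [0,0,0.004],
    [0,0,0.006],
    [0,0,0.008],
    [0,0,0.009],
  ],
  dr=[
    [0,0,0],
    [0,0,0],
    [0,0,0],
    [0,0,0],
    [0,0,0],
  ],
)

```text
clock: 23.1
eef_pos: [553.5, 186.5, 184.4]
tool_rot: [2.653, -0.0, 1.906]
wrist_force: [-0.1, 0.8, -0.6]
opening: 46.2
grasp_force: 41.3
```

Commanded shaft z is 113; contact is expected near 109.

Call:
jog_arm(
  claw=[0.04,0.04,0.04,0.04],
  dp=[
    [0,0,0.001],
    [0,0,0.002],
    [0,0,0.003],
    [0,0,0.003],
  ],
  dr=[
    [0,0,0],
    [0,0,0],
    [0,0,0],
    [0,0,0],
  ],
)

```text
clock: 23.43
eef_pos: [554.9, 187.1, 182.2]
tool_rot: [2.652, -0.0, 1.906]
wrist_force: [-0.0, 1.0, 0.3]
opening: 46.0
grasp_force: 41.4
```

Call:
jog_arm(
  claw=[0.04,0.04,0.04],
  dp=[
    [0,0,0.001],
    [0,0,0.002],
    [0,0,0.002],
  ],
  dr=[
    [0,0,0],
    [0,0,0],
    [0,0,0],
  ],
)

```text
clock: 23.68
eef_pos: [555.7, 187.6, 182.0]
tool_rot: [2.651, -0.0, 1.907]
wrist_force: [-10.1, -0.5, 8.3]
opening: 46.0
grasp_force: 42.6
```

Call:
jog_arm(
  claw=[0.04,0.04,0.04],
  dp=[
    [0,0,0.001],
    [0,0,0.001],
    [0,0,0.001],
  ],
  dr=[
    [0,0,0],
    [0,0,0],
    [0,0,0],
  ],
)

```text
clock: 23.93
eef_pos: [555.9, 187.7, 181.9]
tool_rot: [2.651, -0.0, 1.907]
wrist_force: [-19.3, -3.6, 15.2]
opening: 45.8
grasp_force: 43.6
```

Contact at 109.1, which puts the flange at about 84.3, so it is seated. Releasing, retreating and checking.

Call:
jog_arm(
  claw=[0.055,0.065,0.078,0.078,0.078],
  dp=[
    [0,0,-0.001],
    [0,0,-0.001],
    [0,0,-0.001],
    [0,0,-0.001],
    [0,0,-0.001],
  ],
  dr=[
    [0,0,0],
    [0,0,0],
    [0,0,0],
    [0,0,0],
    [0,0,0],
  ],
)

```text
clock: 24.35
eef_pos: [555.7, 187.1, 179.9]
tool_rot: [2.653, -0.0, 1.906]
wrist_force: [-0.1, -0.3, 0.1]
opening: 78.3
grasp_force: 0.0
```

Call:
jog_arm(
  claw=[0.078,0.078,0.078,0.078,0.078],
  dp=[
    [0,0,-0.02],
    [0,0,-0.04],
    [0,0,-0.06],
    [0,0,-0.085],
    [0,0,-0.11],
  ],
  dr=[
    [0,0,0],
    [0,0,0],
    [0,0,0],
    [0,0,0],
    [0,0,0],
  ],
)

```text
clock: 24.77
eef_pos: [506.3, 170.0, 277.7]
tool_rot: [2.654, -0.0, 1.906]
wrist_force: [0.4, 0.6, 0.2]
opening: 77.8
grasp_force: 0.0
```

Call:
jog_arm(
  claw=[0.078,0.078,0.078,0.078,0.078],
  dp=[
    [0.04,-0.04,0],
    [0.08,-0.06,0],
    [0.12,-0.08,0],
    [0.15,-0.09,0],
    [0.15,-0.09,0],
  ],
  dr=[
    [0.05,0,0],
    [0.1,0,0],
    [0.15,0,0],
    [0.2,0,0],
    [0.2,0,0],
  ],
)

```text
clock: 25.18
eef_pos: [379.7, 288.8, 234.2]
tool_rot: [2.857, -0.001, 1.91]
wrist_force: [0.7, 0.4, -0.2]
opening: 78.2
grasp_force: 0.0
```

Call:
jog_arm(
  claw=[0.078,0.078,0.078,0.078,0.078],
  dp=[
    [0.04,-0.02,0],
    [0.08,-0.03,0],
    [0.12,-0.05,0],
    [0.14,-0.06,0],
    [0.14,-0.06,0],
  ],
  dr=[
    [0,0,0],
    [0,0,0],
    [0,0,0],
    [0,0,0],
    [0,0,0],
  ],
)

```text
clock: 25.6
eef_pos: [278.7, 401.7, 216.8]
tool_rot: [2.855, -0.0, 1.911]
wrist_force: [-0.1, -0.3, -0.1]
opening: 77.9
grasp_force: 0.0
```

```bash
sed 's/(195,105,325,235)/(215,130,275,190)/;s/(170,110,300,240)/(190,140,250,200)/' snap.py > snap4.py; python3 snap4.py f
```

```text
{'clock': 25.6, 'joints': [0.979, -0.204, 1.728, -0.172, 1.389, 0.651], 'eef_pos': [278.736, 401.677, 216.77], 'tool_rot': [2.855, -0.0, 1.911], 'wrist_force': [-0.055, -0.277, -0.13], 'opening': 77.865}
```

View pics/f.png

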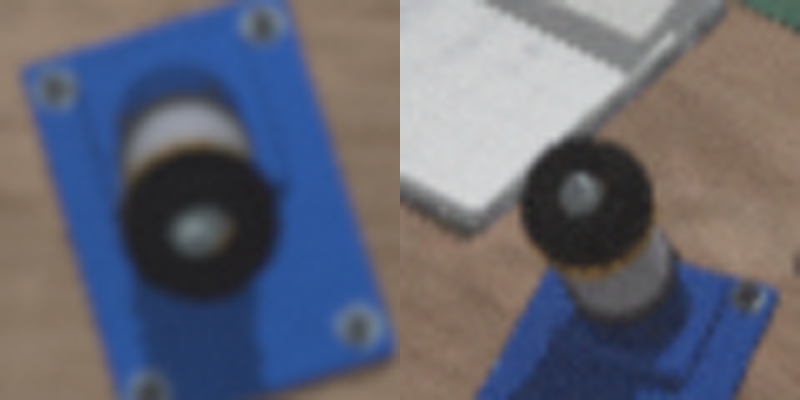

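Both views show spacer, washer and bushing stacked on the shaft (nose at (200,230) in the top crop and (580,190) in the scene crop), with no gaps and the arm clear.

```bash
python3 -c "
from cell import manip
print(manip.finish_job())"
```

```text
the job is handed in; nothing more can be done
None
```

The job is handed in: the spacer, brass washer and flange-down bushing were threaded onto the shaft in that order and pressed to contact. The last pictures show no gaps, the arm was clear, and the clock read about 26 s.

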